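Nest the stacking beakers and press them home

TASK

Tidy the collared stacking beakers: nest the one standing loose and the one lying on its side, mouth up, into the one in the round steel stand, so that all three make one straight stack in either order. Then, with both in, press the stack down into the stand with a steady push of more than 10 N (never over 70 N) so that it sits fully home, and let go; leave the plain beaker, the dish and the well plate where they are.

Things in the scene. Friction and masses are not known exactly. Their poses are not given: they have to be found in the camera images.
- stand: Fixed round steel foot, 100 mm across and 10 mm thick, with a grey locating ring (46 mm inside, 12 mm high above the foot) in its middle, in which beaker_a stands. Origin: centre of its underside, on the work surface; z up. beaker_a's underside rests 10 mm above this origin.
- beaker_a: Pale blue tapered beaker: 100 mm high, foot 35 mm across, 57 mm just under a straight collar 66 mm across over the top 30 mm; wall 2.5 mm, 90 g. Origin: centre of its underside; z to the mouth. Stands loose in the stand's ring. The next beaker's collar rests on this one's rim, its origin 30 mm higher; the third's 60 mm higher; side play 1 to 2 mm.
- beaker_b: Pale blue tapered beaker like beaker_a: 100 mm high, foot 35 mm across, 66 mm collar over the top 30 mm, about 90 g. Origin: centre of its underside; z along its axis towards the mouth. This one stands upright on the bench.
- beaker_c: Pale blue tapered beaker like beaker_a: 100 mm high, foot 35 mm across, 66 mm collar over the top 30 mm, about 90 g. Origin: centre of its underside; z along its axis towards the mouth. Lies on its side on the bench (it can roll), its axis rising about 12 degrees towards the mouth; the mouth points roughly to the robot's right or right and back.
- plain_beaker: Bystander: pale blue straight-walled beaker without a collar, 66 mm across, 85 mm high. Origin: centre of its underside.
- dish: Bystander: low round pale dish, 80 mm across, 32 mm high. Origin: centre of its underside.
- wellplate: Bystander: flat pale well plate, 127 (x) by 85 (y) by 14 mm. Origin: centre of its underside.

How it is judged:
On the way, in this order (a step that is already met when the one before it is completed fails the run):
1. One of the two other beakers is nested in the beaker in the stand, fully home (collar on rim) and straight, for 0.2 s (horizontal distance between beaker_a and stand below 0.008 m and angle between beaker_a's own z axis and vertical below 0.06 rad and z of beaker_a in the frame of stand below 0.015 m and ((z of beaker_b in the frame of beaker_a between 0.0265 and 0.0335 m and horizontal distance between beaker_b and beaker_a below 0.004 m and angle between beaker_b's own z axis and vertical below 0.06 rad) or (z of beaker_c in the frame of beaker_a between 0.0265 and 0.0335 m and horizontal distance between beaker_c and beaker_a below 0.004 m and angle between beaker_c's own z axis and vertical below 0.06 rad))), for 0.2 s.
2. Both are nested, all three in one straight stack in the stand, and the stack is pressed down so that the stand feels more than 10 N (the stack's own weight counts) for 0.2 s (horizontal distance between beaker_a and stand below 0.008 m and angle between beaker_a's own z axis and vertical below 0.06 rad and z of beaker_a in the frame of stand below 0.015 m and ((z of beaker_b in the frame of beaker_a between 0.0265 and 0.0335 m and horizontal distance between beaker_b and beaker_a below 0.004 m and angle between each of beaker_b, beaker_c's own z axis and vertical below 0.06 rad and z of beaker_c in the frame of beaker_b between 0.0265 and 0.0335 m and horizontal distance between beaker_c and beaker_b below 0.004 m) or (z of beaker_c in the frame of beaker_a between 0.0265 and 0.0335 m and horizontal distance between beaker_c and beaker_a below 0.004 m and angle between each of beaker_c, beaker_b's own z axis and vertical below 0.06 rad and z of beaker_b in the frame of beaker_c between 0.0265 and 0.0335 m and horizontal distance between beaker_b and beaker_c below 0.004 m)) and contact force between stand and beaker_a above 10 N), for 0.2 s.
At the end, for the whole second after the job is handed in: beaker_a upright in the stand's ring (within 8 mm of its centre and down on the foot), the two others nested on it in either order, mouths up: each origin 30 mm (within 3.5 mm) above the one below, within 4 mm sideways, tilted less than 0.06 rad; all at rest (slower than 0.05 m/s) (horizontal distance between beaker_a and stand below 0.008 m and angle between beaker_a's own z axis and vertical below 0.06 rad and z of beaker_a in the frame of stand below 0.015 m and ((z of beaker_b in the frame of beaker_a between 0.0265 and 0.0335 m and horizontal distance between beaker_b and beaker_a below 0.004 m and angle between each of beaker_b, beaker_c's own z axis and vertical below 0.06 rad and z of beaker_c in the frame of beaker_b between 0.0265 and 0.0335 m and horizontal distance between beaker_c and beaker_b below 0.004 m) or (z of beaker_c in the frame of beaker_a between 0.0265 and 0.0335 m and horizontal distance between beaker_c and beaker_a below 0.004 m and angle between each of beaker_c, beaker_b's own z axis and vertical below 0.06 rad and z of beaker_b in the frame of beaker_c between 0.0265 and 0.0335 m and horizontal distance between beaker_b and beaker_c below 0.004 m)) and linear speed of each of beaker_a, beaker_b, beaker_c below 0.05 m/s); the robot touches nothing.
It fails at once if The stand is pressed through beaker_a with more than 70 N (contact force between stand and beaker_a above 70 N).
It fails at once if The plain beaker, the dish or the well plate is moved by more than 25 mm, or the plain beaker is tipped by more than 0.4 rad (distance of any of plain_beaker, dish, wellplate from where it was at the start of the episode above 0.025 m or angle between plain_beaker's own z axis and vertical above 0.4 rad).
It also fails if it takes over 72 s, if anything falls off the work surface, if the arm or the gripper's body presses on something with over 40 N, if the wrist force passes 120 N, or if a joint passes its speed limit or range.

ROBOT

A 6-joint arm with a two-finger parallel gripper is mounted at the origin on the work surface. World frame = base frame: x ahead of the robot, y to its left, z up, the work surface at z = 0. Lengths are in m, angles in rad, forces in N, time in s.
With the tool pointing down it reaches from about 0.375 to 0.9 m from the base axis. Payload 3.1 kg.
Tool frame: the origin (TCP) lies at the very end of the fingers, on their centre line; the grasp point (between the pads) lies 19 mm behind it; z points along the fingers, y is the line along which they close (so a half turn about z gives the same grasp; the last joint's range is limited). The gripper opens to 85 mm and grips with 20 to 120 N. Pads are 22 mm wide; open, the fingers measure 114 mm over their backs; the gripper's body (76 mm by 85 mm) begins 54 mm behind the grasp point. The pads swing forward as they close: fully open they stand 13 mm farther back than shut.
Start: joints at [0.954, 0.527, 1.433, -0, 1.181, -0.178], TCP at [0.265, 0.566, 0.231] pointing down, gripper open.
Joint ranges: [-3.08, 3.08], [-0.75, 2.2], [0.22, 2.44], [-1.43, 4.57], [0, 2.65], [-2.85, 2.85]. Speed limits (rad/s): [2.79, 2.79, 3.14, 3.14, 3.14, 3.14].

INTERFACE

Orientations are given as a unit quaternion [x, y, z, w].
In Python, from station import telemetry, snapshot, ticket gives the robot as it stands.
- The arm moves only by the tool move_arm, never from a script. Its argument "commands" is text: rows parted by semicolons, each of 7 numbers parted by spaces: the shift along the tool's x, y, z in mm, then the turn, a rotation vector about the tool's x, y, z in degrees, then the opening, from -1 (shut) to 1 (fully open). A call has exactly 5 rows; each row is the pose to reach, as a shift and turn from the pose commanded when the call began, along the tool's axes at that moment; what a row does not reach only later rows make up. A row lasts 1/8 s, in which the tool goes at most 62.5 mm and 10.7 degrees, less where a joint would pass 70% of its speed; a pose out of reach is approached as far as the arm can. A call with a gripper value outside its range is refused whole. The fingers move at their own pace and stop on an object; "grip_force" is the grip in N (left out, the last holds). Time passes only in rows, so rows that repeat a pose let the fingers close, or fill a call up. It gives the time, the measured TCP pose, the force, the opening and the grip force at its end, in the units of the state.
- telemetry.sense(): the state, without advancing time (a new reading comes with each control period).
- snapshot(name): name is "scene" or "top" or "wrist"; returns a dict with "image" (384x512x3 uint8, red, green, blue), "fx", "fy", "cx", "cy" (pixels), "pose" (4x4, takes a point from camera to world coordinates). Camera axes: x right, y down, z forward; pixel columns grow to the right and rows downward; lengths in m; the calibration is good to about 2 mm. The wrist camera is an equidistant fisheye: a pixel r from the principal point sees the ray r / f radians off the axis. A picture is of the moment at which its call begins. There is no depth.
- ticket.sign_off(): hands the job in; it is judged then, once.
The state is a dict: "t": time; "q": joint angles; "qd": joint speeds; "tau": joint torques, N m; "tcp_pos": TCP position; "tool_rot": TCP orientation; "force": force on the tool from outside, world axes, zero at the start; "ft_torque": the same for the moment, N m; "finger_gap": opening from 0.0 (shut) to 1.0 (fully open); "gripper_force": force on a finger pad.
Only numpy, scipy, OpenCV 4.12 (cv2) and the standard library are available. Lean on these libraries where they do the work, as an engineer would, in place of code of your own. Each camera call takes 0.05 s, during which the arm holds its last target. There are 200 camera calls.

## Working session

There is one attempt and no reset: what is moved stays moved. The work goes in short steps, Python scripts to look and compute and a tool call to move; the robot and the scene stay as the last step left them, time stands still between calls to the robot, and variables do not carry over. Pictures are saved under pics/ and viewed, at most 10 in all, crops included, and the job is handed in when it is done.

Besides the shell and the picture viewer there is one more tool, called after "Call:" by a JSON object that holds its "fn" and its "kwargs", one argument or row to a line. move_arm: Moves the arm, as the interface text tells. Its arguments: {"type":"object","properties":{"commands":{"type":"string"},"grip_force":{"type":"number"}},"required":["commands"]}

```bash
mkdir -p pics; ls; python3 - <<'E'
from station import telemetry, snapshot
import cv2, numpy as np, pickle
d={}
for n in("scene","top"):
    s=snapshot(n); d[n]=s; print(n,s["fx"],s["fy"],s["cx"],s["cy"],np.round(s["pose"],3).tolist())
pickle.dump(d,open("s0.pkl","wb"))
im=np.vstack([d["scene"]["image"],d["top"]["image"]])
im=np.hstack([d["scene"]["image"],d["top"]["image"]])
cv2.imwrite("pics/scene0.png",d["scene"]["image"][:,:,::-1])
cv2.imwrite("pics/top0.png",d["top"]["image"][:,:,::-1])
print(telemetry.sense())
E
```

```text
pics
scene 374.58427883321804 374.58427883321804 254.58626199159545 191.4936615294204 [[0.661, 0.607, -0.441, 0.959], [0.75, -0.547, 0.373, -0.256], [-0.015, -0.577, -0.816, 0.695], [0.0, 0.0, 0.0, 1.0]]
top 403.34704131186436 403.34704131186436 252.44272134438722 193.35318418582085 [[-0.012, -0.991, 0.134, 0.458], [-1.0, 0.015, 0.019, 0.036], [-0.021, -0.133, -0.991, 0.976], [0.0, 0.0, 0.0, 1.0]]
{'t': 0.1, 'q': array([ 9.53483223e-01,  5.28394734e-01,  1.43377242e+00, -1.13659890e-06,
        1.18138141e+00, -1.78493459e-01]), 'qd': array([ 0.0001692 , -0.0003602 , -0.00364639, -0.00197872, -0.00074397,
       -0.00080071]), 'tau': array([ 2.00364498e-04, -4.43301129e+01, -1.78586447e+01, -1.66582836e-04,
        3.88930348e-03,  1.02311866e-06]), 'tcp_pos': array([0.26513963, 0.56526974, 0.23041879]), 'tool_rot': array([ 2.17653317e-01,  9.76025654e-01, -9.01758600e-04, -3.78460604e-04]), 'force': array([-0.04930477, -0.21081558, -0.93220755]), 'ft_torque': array([-0.02814688, -0.02308636, -0.03811745]), 'gripper_force': 0.0, 'finger_gap': 0.9939411731496277}
```

View pics/scene0.png

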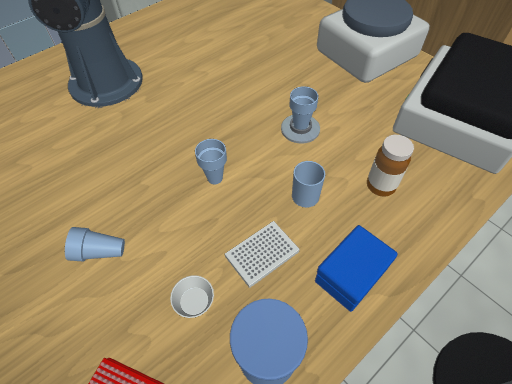

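View pics/top0.png

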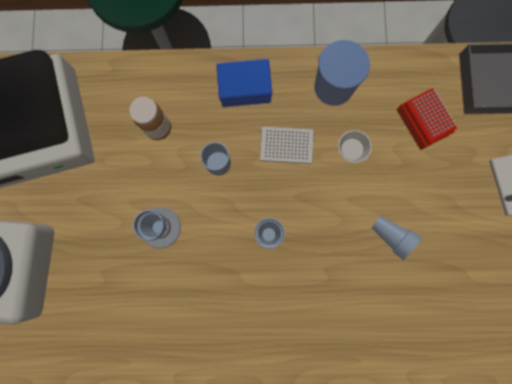

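The scene view shows the collared beakers: b upright at about (212,160), a in the stand at (303,105), and c lying with its collar at (75,245). The top view shows b at (269,233), a's rim at (150,225) and c with its foot at (380,222) and mouth near (408,247).

```bash
cat > h.py <<'E'
import numpy as np, cv2
from scipy.optimize import least_squares
def rays(s,px):
    px=np.atleast_2d(np.asarray(px,float)); x=(px[:,0]-s["cx"])/s["fx"]; y=(px[:,1]-s["cy"])/s["fy"]
    return np.c_[x,y,np.ones(len(x))]@s["pose"][:3,:3].T
def plane(s,px,z):
    d=rays(s,px); o=s["pose"][:3,3]; return o+d*((z-o[2])/d[:,2])[:,None]
def proj(s,P):
    c=(np.atleast_2d(P)-s["pose"][:3,3])@s["pose"][:3,:3]; return np.c_[s["fx"]*c[:,0]/c[:,2]+s["cx"],s["fy"]*c[:,1]/c[:,2]+s["cy"]]
def blobs(im,lo=(95,45,60),hi=(125,170,255),amin=150):
    m=cv2.inRange(cv2.cvtColor(im,cv2.COLOR_RGB2HSV),lo,hi)
    cs,_=cv2.findContours(m,cv2.RETR_EXTERNAL,cv2.CHAIN_APPROX_NONE)
    return m,[c[:,0,:] for c in cs if cv2.contourArea(c)>amin]
def rim(s,c,z,R=.033):
    """circle of radius R through the contour's outer side (away from the camera's foot point), on plane z"""
    P=plane(s,c,z)[:,:2]; n=s["pose"][:2,3]; m=P.mean(0)
    for _ in range(6):
        u=(m-n)/np.linalg.norm(m-n); P2=P[(P-m)@u>0.005]
        m=least_squares(lambda p:np.hypot(*(P2-p).T)-R,m,loss="soft_l1",f_scale=.001).x
    return m,np.sqrt(np.mean((np.hypot(*(P2-m).T)-R)**2))
E
python3 - <<'E'
from h import *; import pickle
d=pickle.load(open("s0.pkl","rb"))
for n in d:
    s=d[n]; m,cs=blobs(s["image"]); cv2.imwrite(f"pics/m_{n}.png",m)
    for c in cs:
        p=c.mean(0); print(n,p.round(),cv2.contourArea(c),"z.1",rim(s,c,.1),"z.11",rim(s,c,.11)[0], "bench",plane(s,p,.03)[0].round(3), cv2.minAreaRect(c))
    
big=cv2.resize(d["top"]["image"][190:270,120:440],None,fx=2.5,fy=2.5)[:,:,::-1]
s=d["scene"]["image"]; 
v=np.vstack([big,cv2.resize(cv2.cvtColor(cv2.imread("pics/m_top.png",0)[190:270,120:440],cv2.COLOR_GRAY2BGR),None,fx=2.5,fy=2.5),cv2.resize(cv2.imread("pics/m_scene.png")[80:280,50:370],None,fx=1,fy=1)[:, :].repeat(1,0) if 0 else np.zeros((1,800,3),np.uint8)])
cv2.imwrite("pics/v1.png",v)
E
```

```text
scene [268. 341.] 5080.0 z.1 (array([ 0.83489131, -0.12817468]), np.float64(0.006565606577803489)) z.11 [ 0.8376926  -0.13044258] bench [ 0.848 -0.141  0.03 ] ((268.5, 341.0), (84.0, 77.0), 90.0)
scene [ 92. 245.] 1417.0 z.1 (array([ 0.51500885, -0.28681403]), np.float64(0.004800621217446259)) z.11 [ 0.52313258 -0.28607501] bench [ 0.482 -0.279  0.03 ] ((94.0, 243.5), (33.0, 58.0), 90.0)
scene [307. 183.] 1130.0 z.1 (array([0.67750504, 0.12489752]), np.float64(0.001090399524506004)) z.11 [0.68258784 0.11793586] bench [0.661 0.149 0.03 ] ((308.3054504394531, 183.6128387451172), (30.378225326538086, 45.473777770996094), 3.5763344764709473)
scene [212. 160.] 963.0 z.1 (array([0.49473957, 0.01594601]), np.float64(0.0008221357925519259)) z.11 [0.50312329 0.01105209] bench [0.465 0.034 0.03 ] ((210.0, 161.0), (44.0, 30.0), 90.0)
scene [303. 107.] 847.0 z.1 (array([0.50770357, 0.28551984]), np.float64(0.0008440243327910157)) z.11 [0.51572255 0.27592698] bench [0.482 0.317 0.03 ] ((303.5, 108.0), (42.0, 27.0), 90.0)
scene [378.  15.] 2009.5 z.1 (array([0.39934605, 0.77049594]), np.float64(0.013469724236481365)) z.11 [0.40919733 0.75291316] bench [0.344 0.804 0.03 ] ((378.0, 18.0), (36.0, 68.0), 90.0)
scene [69. 42.] 7179.5 z.1 (array([-0.39319309, -0.08231315]), np.float64(0.005951888746575242)) z.11 [-0.3695338  -0.08463738] bench [-0.205 -0.003  0.03 ] ((70.5, 53.0), (106.0, 141.0), 90.0)
top [244.  82.] 2180.5 z.1 (array([0.86000885, 0.07255591]), np.float64(0.01737443103874287)) z.11 [0.85503764 0.0721308 ] bench [0.863 0.071 0.03 ] ((244.06149291992188, 82.17623901367188), (43.63822937011719, 52.7823371887207), 84.80557250976562)
top [340.  70.] 2447.0 z.1 (array([ 0.89605182, -0.1697478 ]), np.float64(0.0061719145858560075)) z.11 [ 0.8906753  -0.16723902] bench [ 0.887 -0.164  0.03 ] ((338.2699279785156, 70.04867553710938), (49.19969940185547, 65.19195556640625), 41.18592834472656)
```

View pics/v1.png

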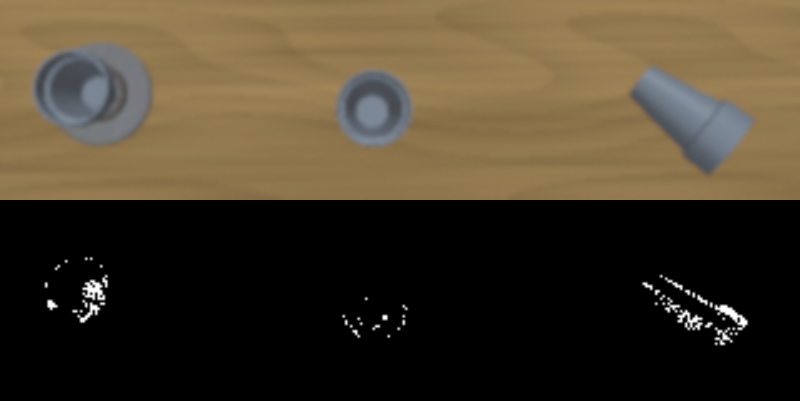

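The crop shows a's rim on the left with the stand disc behind it, b in the middle, and c with its foot at upper left and mouth at lower right. My top-view colour threshold was too tight, so I'm redoing it with b−r masks.

```bash
cat >> h.py <<'E'
def bmask(im,t=0,amin=150):
    i=im.astype(int); m=cv2.medianBlur(((i[:,:,2]-i[:,:,0]>t)*255).astype(np.uint8),3)
    cs,_=cv2.findContours(m,cv2.RETR_EXTERNAL,cv2.CHAIN_APPROX_NONE)
    return m,[c[:,0,:] for c in cs if cv2.contourArea(c)>amin]
E
python3 - <<'E'
from h import *; import pickle
d=pickle.load(open("s0.pkl","rb"))
for px in [(160,245),(173,227),(150,213),(269,222),(395,235)]: print(px,d["top"]["image"][px[1],px[0]])
for n in d:
    s=d[n]
    for t in(-5,8):
      m,cs=bmask(s["image"],t)
      for c in cs:
        p=c.mean(0); X=plane(s,p,.03)[0]
        if not(.3<X[0]<.56 and -.4<X[1]<.4): continue
        print(n,t,p.round(),cv2.contourArea(c),"z.1",rim(s,c,.1),"z.11",rim(s,c,.11))
        if X[1]<-.2:
            P=plane(s,c,.03)[:,:2]; m_,(e)=P.mean(0),np.linalg.eigh(np.cov(P.T))
            (cx,cy),(w,h),a=cv2.minAreaRect((P*1e4).astype(np.float32)); print("   C",m_.round(4),e[1][:,1],"rect",cx/1e4,cy/1e4,w/10,h/10,a)
            print(cv2.boxPoints(((cx,cy),(w,h),a))/1e4)
        if X[1]>.2 and n=="top" and t==-5:
            q=plane(s,c,.01)[:,:2]; q=q[(q[:,1]<.26)]; r=least_squares(lambda v:np.hypot(*(q-v).T)-.05,[.44,.26],loss="soft_l1",f_scale=.001); print("  stand",r.x,r.cost)
E
```

```text
(160, 245) [120 122 124]
(173, 227) [118 122 126]
(150, 213) [ 90  98 109]
(269, 222) [79 84 92]
(395, 235) [117 129 142]
scene -5 [ 92. 245.] 1461.0 z.1 (array([ 0.51435422, -0.28675948]), np.float64(0.0046043193872094944)) z.11 (array([ 0.52270603, -0.28634337]), np.float64(0.004717771591486023))
   C [ 0.4808 -0.2787] [-0.81461255 -0.58000551] rect 0.48007783203125 -0.273173388671875 121.80599365234374 73.59659423828126 48.18444061279297
[[ 0.4120461  -0.29402938]
 [ 0.46689728 -0.3430988 ]
 [ 0.5481096  -0.2523174 ]
 [ 0.4932584  -0.20324798]]
scene -5 [212. 159.] 990.0 z.1 (array([0.49439221, 0.01610174]), np.float64(0.0007095980946858282)) z.11 (array([0.50285423, 0.01133335]), np.float64(0.0008318878709977281))
scene -5 [302. 115.] 1498.0 z.1 (array([0.50754263, 0.28574057]), np.float64(0.0008944690529753042)) z.11 (array([0.51558848, 0.2761605 ]), np.float64(0.0009451683755630577))
scene 8 [ 92. 245.] 1426.5 z.1 (array([ 0.51453761, -0.28669049]), np.float64(0.004655916649668527)) z.11 (array([ 0.52286325, -0.28654598]), np.float64(0.0047599092514943936))
   C [ 0.4805 -0.279
[... 1468 characters left out ...]
float64(0.0013276790334179579)) z.11 (array([0.4852823, 0.0209647]), np.float64(0.0014209719290554264))
top 8 [396. 236.] 856.0 z.1 (array([ 0.46893831, -0.26178655]), np.float64(0.0048196133596893455)) z.11 (array([ 0.4686057 , -0.25781898]), np.float64(0.00485688771660637))
   C [ 0.4816 -0.2781] [0.59386775 0.80456267] rect 0.48466201171875 -0.274429931640625 102.26012573242187 61.973297119140625 49.67154312133789
[[ 0.4279497  -0.2933552 ]
 [ 0.4751948  -0.3334624 ]
 [ 0.5413743  -0.25550467]
 [ 0.4941292  -0.21539749]]
top 8 [149. 225.] 675.0 z.1 (array([0.50846289, 0.27708417]), np.float64(0.0014628952564003568)) z.11 (array([0.50773801, 0.27386806]), np.float64(0.0014701115333289466))
```

```bash
cat >> h.py <<'E'
from scipy.spatial.transform import Rotation as Ro
def Rdown(yaw,pitch=0):
    """tool down with tool x at world yaw (deg); then turned by pitch deg about tool y"""
    c,s=np.cos(np.radians(yaw)),np.sin(np.radians(yaw))
    return Ro.from_matrix(np.array([[c,s,0],[s,-c,0],[0,0,-1]]))*Ro.from_euler("y",pitch,degrees=True)
def delta(p,R,p0=None,R0=None):
    from station import telemetry
    q=telemetry.sense(); p0=q["tcp_pos"] if p0 is None else np.array(p0); R0=Ro.from_quat(q["tool_rot"]) if R0 is None else R0
    d=R0.inv().apply(np.array(p)-p0)*1e3; r=(R0.inv()*R).as_rotvec(degrees=True)
    n=np.linalg.norm
    print("shift",d.round(1),"turn",r.round(1),"rows>=",round(max(n(d)/62.5,n(r)/10.7),1),"tcp",p0.round(4))
E
python3 - <<'E'
from h import *
delta((.47,.22,.25),Rdown(105))
delta((.45,-.28,.25),Rdown(54),(.47,.22,.25),Rdown(105))
E
```

```text
shift [-332.1 -225.6  -19.3] turn [-0.1  0.  49.9] rows>= 6.4 tcp [0.2651 0.5653 0.2304]
shift [-477.8 -148.7    0. ] turn [ 0.  0. 51.] rows>= 8.0 tcp [0.47 0.22 0.25]
```

Call:
{"fn": "move_arm", "kwargs": {
  "commands": "-46 -32 -4 0 0 8 1; -92 -64 -8 0 0 16 1; -140 -95 -12 0 0 24 1; -186 -126 -16 0 0 32 1; -232 -158 -20 0 0 40 1"
}}

```text
t: 0.72
tcp_pos: [0.4089, 0.3226, 0.2511]
tool_rot: [0.54, 0.842, -0.0, -0.0]
force: [-0.3, 0.3, -0.3]
finger_gap: 1.001
gripper_force: 0.0
```

```bash
python3 - <<'E'
from h import *
delta((.47,.22,.25),Rdown(105))
E
```

```text
shift [-118.7   12.8    1.1] turn [-0.   0.   9.6] rows>= 1.9 tcp [0.4089 0.3226 0.2511]
```

Call:
{"fn": "move_arm", "kwargs": {
  "commands": "-60 6 0 0 0 5 1; -119 13 1 0 0 9.6 1; -119 13 1 0 0 9.6 1; -119 13 1 0 0 9.6 1; -119 13 1 0 0 9.6 1"
}}

```text
t: 1.35
tcp_pos: [0.4691, 0.2228, 0.2501]
tool_rot: [0.606, 0.795, -0.0, -0.0]
force: [-0.2, 1.0, -0.7]
finger_gap: 1.002
gripper_force: 0.0
```

```bash
python3 - <<'E'
from h import *; from station import snapshot; import pickle
s=snapshot("wrist"); pickle.dump(s,open("wa.pkl","wb")); print(s["fx"],s["cx"],s["cy"],s["pose"].round(3).tolist())
cv2.imwrite("pics/wa.png",s["image"][:,:,::-1])
delta((.44,-.26,.26),Rdown(54))
E
```

```text
297.3186396354542 258.8767696868568 192.73856494749685 [[0.964, 0.254, 0.075, 0.45], [0.265, -0.924, -0.276, 0.294], [-0.001, 0.286, -0.958, 0.391], [0.0, 0.0, 0.0, 1.0]]
shift [-457.8 -156.4   -9.8] turn [-0.   0.  51.4] rows>= 7.7 tcp [0.4692 0.2229 0.2502]
```

View pics/wa.png

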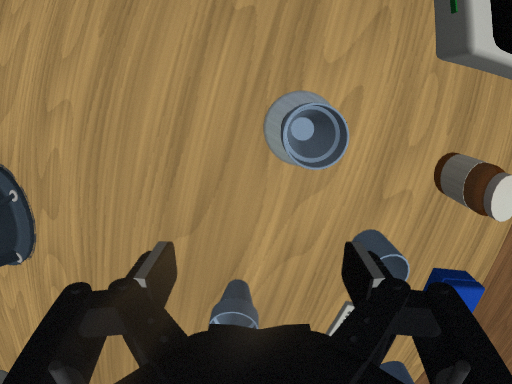

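The wrist view shows a's rim as an ellipse centred near (315,135), with the stand disc behind it to the upper left, and b at about (235,300). I'll cast those rim points and then move on over c.

```bash
cat >> h.py <<'E'
_pin=rays
def rays(s,px):
    if abs(s["fx"]-297.3)>2: return _pin(s,px)
    px=np.atleast_2d(np.asarray(px,float)); u=(px-[s["cx"],s["cy"]])/s["fx"]; r=np.hypot(*u.T)+1e-9
    return np.c_[u*(np.sin(r)/r)[:,None],np.cos(r)]@s["pose"][:3,:3].T
E
python3 - <<'E'
from h import *; import pickle
s=pickle.load(open("wa.pkl","rb")); im=s["image"]
for p in [(285,95),(270,130),(347,135),(315,165),(340,120)]: print(p,im[p[1],p[0]])
for t in (-5,5,12,18):
    m,cs=bmask(im,t,300)
    for c in cs:
        p=c.mean(0)
        if not(265<p[0]<350 and 90<p[1]<170): continue
        big=s.copy(); print(t,p.round(),cv2.contourArea(c),"rim.11",rim(s,c,.11),rim(s,c,.11,.0325)[0])
        q=plane(s,c,.01)[:,:2]; q=q[(q-q.mean(0))@[-.5,.86]>.01]
        r=least_squares(lambda v:np.hypot(*(q-v).T)-.05,[.51,.28],loss="soft_l1",f_scale=.001); print("  stand",r.x,len(q),np.sqrt(np.mean((np.hypot(*(q-r.x).T)-.05)**2)))
# silver ring of rim: brightest bluish
E
```

```text
(285, 95) [105 109 113]
(270, 130) [122 133 131]
(347, 135) [101 117 135]
(315, 165) [59 68 78]
(340, 120) [43 50 60]
-5 [306. 131.] 4990.5 rim.11 (array([0.50897667, 0.28249864]), np.float64(0.0004458191851087177)) [0.50958792 0.28235321]
  stand [0.51156011 0.28083889] 99 0.0011205592050074202
5 [306. 131.] 4852.0 rim.11 (array([0.50879979, 0.28255383]), np.float64(0.0004462170779723549)) [0.50941604 0.28242585]
  stand [0.51266727 0.28040105] 98 0.0012839602965335406
12 [308. 129.] 4170.5 rim.11 (array([0.50871248, 0.28271725]), np.float64(0.0005195191566149364)) [0.50932373 0.28260106]
  stand [0.51609175 0.27949207] 105 0.007091409091094898
18 [312. 127.] 3475.5 rim.11 (array([0.50854991, 0.28283759]), np.float64(0.00047879246777479087)) [0.50916313 0.28270824]
  stand [0.5264378 0.2732244] 113 0.0057862209268265095
```

Call:
{"fn": "move_arm", "kwargs": {
  "commands": "-57 -19 -1 0 0 6.4 1; -114 -39 -2 0 0 12.8 1; -171 -58 -3 0 0 19.2 1; -228 -78 -4 0 0 25.6 1; -286 -98 -6 0 0 32 1"
}}

```text
t: 2.02
tcp_pos: [0.4507, -0.0805, 0.2566]
tool_rot: [0.803, 0.596, 0.0, 0.0]
force: [1.1, -0.1, 0.2]
finger_gap: 1.0
gripper_force: 0.0
```

```bash
python3 - <<'E'
from h import *
delta((.44,-.26,.26),Rdown(54))
E
```

```text
shift [-175.    41.6   -3.4] turn [ 0.  -0.  19.2] rows>= 2.9 tcp [ 0.4507 -0.0805  0.2566]
```

Call:
{"fn": "move_arm", "kwargs": {
  "commands": "-58 14 -1 0 0 6.4 1; -116 28 -2 0 0 12.8 1; -175 42 -3 0 0 19.2 1; -175 42 -3 0 0 19.2 1; -175 42 -3 0 0 19.2 1"
}}

```text
t: 2.65
tcp_pos: [0.4407, -0.2583, 0.259]
tool_rot: [0.89, 0.455, -0.0, -0.001]
force: [-1.8, 0.5, 0.1]
finger_gap: 1.001
gripper_force: 0.0
```

```bash
python3 - <<'E'
from h import *; from station import snapshot; import pickle
s=snapshot("wrist"); pickle.dump(s,open("wc.pkl","wb")); print(s["pose"].round(3).tolist())
im=s["image"]; m,cs=bmask(im,0,300); v=im[:,:,::-1].copy()
for c in cs:
    p=c.mean(0); X=plane(s,p,.03)[0]; print(p.round(),cv2.contourArea(c),X.round(4))
    if abs(X[1]+.28)<.06 and abs(X[0]-.48)<.06: cv2.polylines(v,[c.reshape(-1,1,2)],True,(0,0,255),1)
cv2.imwrite("pics/wc.png",v)
E
```

```text
[[0.81, -0.561, -0.17, 0.484], [-0.586, -0.777, -0.231, -0.198], [-0.003, 0.286, -0.958, 0.4], [0.0, 0.0, 0.0, 1.0]]
[ 48. 348.] 2138.5 [-0.1882 -0.3045  0.03  ]
[379. 334.] 14792.5 [ 0.4371 -0.6278  0.03  ]
[ 12. 195.] 2437.0 [ 0.0709 -0.0421  0.03  ]
[506. 168.] 425.5 [ 0.7766 -0.4935  0.03  ]
[292. 157.] 3083.0 [ 0.4803 -0.2739  0.03  ]
```

View pics/wc.png

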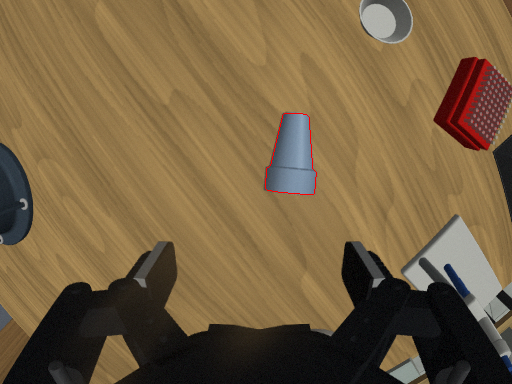

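Beaker c is cleanly outlined, with its foot at (295,114) and mouth edge from (265,189) to (315,194). I'll take its axis from edge midpoints, each cast at the matching axis height.

```bash
python3 - <<'E'
from h import *; import pickle
s=pickle.load(open("wc.pkl","rb")); m,cs=bmask(s["image"],0,300)
c=[c for c in cs if abs(c.mean(0)-[292,157]).max()<5][0]
# along/across frame on the bench, iterated
a=np.array([-.59,-.806]); o=np.array([.48,-.275])
for _ in range(3):
    a/=np.linalg.norm(a); n=np.array([-a[1],a[0]])
    # axis height at along-position t from foot
    def slices(z,lo,hi,f):
        P=plane(s,c,z)[:,:2]-f; t=P@a; w=P@n; k=(t>lo)&(t<hi); L=w[k&(w>0)].mean(); R=w[k&(w<=0)].mean(); return (L+R)/2,L-R
    foot=o-a*.06 if _==0 else foot
    P=plane(s,c,.02)[:,:2]; tmin=((P-o)@a).min(); 
    Pm=plane(s,c,.06)[:,:2]; 
    foot=o+a*tmin
    m1,w1=slices(.019,.003,.012,foot); m2,w2=slices(.036,.078,.090,foot)
    F=foot+n*m1+a*.0; G=foot+n*m2
    A=foot+a*.0075+n*m1; B=foot+a*.084+n*m2; a=B-A; o=A+a*.5
print("foot",F,"A",A,"B",B,"widths",w1,w2,"yaw",np.degrees(np.arctan2(a[1],a[0])),"len(z=.02)",((P-foot)@(a/np.linalg.norm(a))).max())
for z in(.0,.02,.036,.06): t=(plane(s,c,z)[:,:2]-foot)@(a/np.linalg.norm(a)); print(z,t.min().round(4),t.max().round(4))
E
```

```text
foot [ 0.51748635 -0.23116989] A [ 0.51258735 -0.23684878] B [ 0.46252993 -0.29469788] widths 0.03519206963660371 0.06357483339658634 yaw -130.8699643179067 len(z=.02) 0.10724014445475095
0.0 0.0001 0.113
0.02 -0.0 0.1072
0.036 -0.0001 0.1026
0.06 -0.0003 0.0956
```

```bash
python3 - <<'E'
from h import *
delta((.4606,-.2969,.10),Rdown(49.1))
E
```

```text
shift [-20.2  39.3 159. ] turn [-0.1 -0.   5.1] rows>= 2.6 tcp [ 0.4407 -0.2578  0.2591]
```

Call:
{"fn": "move_arm", "kwargs": {
  "commands": "-7 14 53 0 0 2 1; -14 28 106 0 0 4 1; -20.2 39.3 159 0 0 5.1 1; -20.2 39.3 159 0 0 5.1 1; -20.2 39.3 159 0 0 5.1 1"
}}

```text
t: 3.32
tcp_pos: [0.4614, -0.2981, 0.1018]
tool_rot: [0.91, 0.415, 0.0, 0.0]
force: [0.0, 0.3, 1.4]
finger_gap: 0.999
gripper_force: 0.0
```

```bash
python3 - <<'E'
from h import *; from station import snapshot,telemetry; import pickle
s=snapshot("wrist"); pickle.dump(s,open("wc2.pkl","wb"))
v=s["image"][:,:,::-1].copy(); cv2.imwrite("pics/wc2.png",v)
m,cs=bmask(s["image"],0,300)
from h import *
delta((.4606,-.2969,.010),Rdown(49.1)); print(telemetry.sense()["q"].round(2))
E
```

```text
shift [ 0.6 -2.5 92.8] turn [ 0.2  0.  -0. ] rows>= 1.5 tcp [ 0.4619 -0.2987  0.1028]
[-0.78  0.61  1.73  0.    0.79 -0.06]
```

View pics/wc2.png

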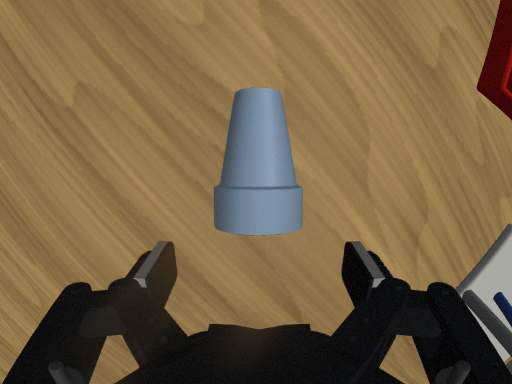

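The beaker is centred between the fingers: the collar spans columns 214–302, and its centre at 258 matches the image centre at 258.9. I'll descend and grip.

Call:
{"fn": "move_arm", "kwargs": {
  "commands": "0 0 40 0 0 0 1; 0 0 75 0 0 0 1; 0 0 90 0 0 0 1; 0 0 90 0 0 0 1; 0 0 90 0 0 0 1",
  "grip_force": 60
}}

```text
t: 4.0
tcp_pos: [0.4617, -0.2999, 0.0121]
tool_rot: [0.91, 0.414, 0.001, 0.002]
force: [-0.2, 1.2, 0.3]
finger_gap: 1.0
gripper_force: 0.0
```

Call:
{"fn": "move_arm", "kwargs": {
  "commands": "0 0 0 0 0 0 0.4; 0 0 0 0 0 0 0.4; 0 0 0 0 0 0 0.4; 0 0 0 0 0 0 0.4; 0 0 0 0 0 0 0.4",
  "grip_force": 60
}}

```text
t: 4.62
tcp_pos: [0.4614, -0.2998, 0.0118]
tool_rot: [0.91, 0.414, 0.0, 0.001]
force: [-0.0, 0.4, 6.1]
finger_gap: 0.744
gripper_force: 64.1
```

Call:
{"fn": "move_arm", "kwargs": {
  "commands": "0 0 -30 0 0 0 0.4; 0 0 -80 0 0 0 0.4; 0 0 -140 0 -10 0 0.4; 0 0 -190 0 -20 0 0.4; 0 0 -230 0 -30 0 0.4"
}}

```text
t: 5.25
tcp_pos: [0.4613, -0.2994, 0.2441]
tool_rot: [0.879, 0.399, -0.237, 0.11]
force: [0.0, 0.0, -1.9]
finger_gap: 0.749
gripper_force: 66.7
```

```bash
python3 - <<'E'
from h import *; from station import telemetry
print(telemetry.sense()["q"].round(2), telemetry.sense()["finger_gap"])
# stand pose options: TCP so the grasp point is over the stand, beaker upright
for yaw in(49.1,90,120,150):
    R=Rdown(yaw,-77.5); z=R.as_matrix()[:,2]; g=np.array([.5095,.2822,.24]); delta(g+z*.025,R); print(yaw,z.round(2))
delta((.45,-.28,.24),Rdown(49.1,-77.5))
E
```

```text
[-0.51  0.51  1.56 -0.55  1.24  0.43] 0.7494068304456298
shift [ 388.8 -345.8 -218. ] turn [  0.  -47.2  -0.4] rows>= 9.0 tcp [ 0.4613 -0.2994  0.2441]
49.1 [-0.64 -0.74 -0.22]
shift [ 394.  -329.8 -221. ] turn [-33.9 -45.  -25.1] rows>= 8.9 tcp [ 0.4613 -0.2994  0.2441]
90 [ 0.   -0.98 -0.22]
shift [ 403.1 -322.8 -226.2] turn [-58.7 -40.7 -43.2] rows>= 9.0 tcp [ 0.4613 -0.2994  0.2441]
120 [ 0.49 -0.85 -0.22]
shift [ 414.  -321.9 -232.6] turn [-83.3 -33.8 -61.1] rows>= 10.2 tcp [ 0.4613 -0.2994  0.2441]
150 [ 0.85 -0.49 -0.22]
shift [  8.2 -21.2  -0.2] turn [  0.  -47.2  -0.4] rows>= 4.4 tcp [ 0.4613 -0.2994  0.2441]
```

The rest of the tilt would bring joint 4 close to its −1.43 limit, and the box is near the stand. So I'll stand c upright on the free bench here first and regrip it from above.

Call:
{"fn": "move_arm", "kwargs": {
  "commands": "0 0 0 0 -9.5 0 0.4; 0 0 0 0 -19 0 0.4; 0 0 0 0 -28.5 0 0.4; 0 0 0 0 -38 0 0.4; 0 0 0 0 -47.5 0 0.4"
}}

```text
t: 5.88
tcp_pos: [0.4614, -0.2986, 0.2406]
tool_rot: [0.709, 0.323, -0.57, 0.261]
force: [0.2, -0.1, -1.2]
finger_gap: 0.751
gripper_force: 66.8
```

```bash
python3 - <<'E'
from h import *; from station import telemetry,snapshot; import pickle
q=telemetry.sense(); print(q["q"].round(2), q["finger_gap"])
delta((.455,-.29,.088),Rdown(49.1,-77.5))
s=snapshot("scene"); pickle.dump(s,open("sc.pkl","wb")); cv2.imwrite("pics/sc.png",s["image"][:,:,::-1])
E
```

```text
[-0.29  0.86  1.48 -1.12  1.71  0.85] 0.7508492250458608
shift [149.5 -10.7  30.2] turn [-0.   0.2 -0.1] rows>= 2.4 tcp [ 0.4614 -0.2986  0.2406]
```

View pics/sc.png

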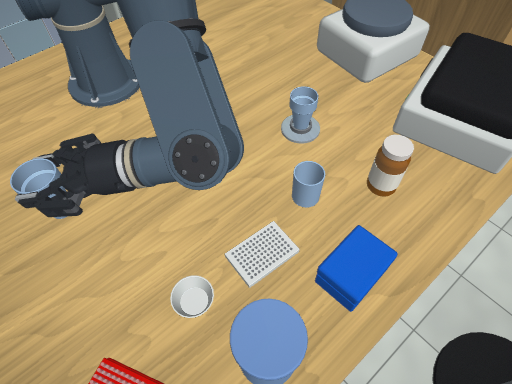

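The scene view shows c held upright by the gripper, its mouth centred at about (37,178), and nothing below it. Lowering.

Call:
{"fn": "move_arm", "kwargs": {
  "commands": "35 0 8 0 0 0 0.4; 75 0 17 0 0 0 0.4; 115 0 25 0 0 0 0.4; 137 0 30 0 0 0 0.4; 142 0 31 0 0 0 0.4"
}}

```text
t: 6.55
tcp_pos: [0.4607, -0.2989, 0.0943]
tool_rot: [0.71, 0.323, -0.57, 0.259]
force: [0.0, 0.1, -1.3]
finger_gap: 0.746
gripper_force: 66.8
```

Call:
{"fn": "move_arm", "kwargs": {
  "commands": "2 0 0.4 0 0 0 0.4; 4 0 0.9 0 0 0 0.4; 6 0 1.3 0 0 0 0.4; 8 0 1.8 0 0 0 0.4; 8 0 1.8 0 0 0 0.4"
}}

```text
t: 7.18
tcp_pos: [0.461, -0.2988, 0.0868]
tool_rot: [0.71, 0.323, -0.57, 0.259]
force: [-0.1, -0.5, -0.9]
finger_gap: 0.748
gripper_force: 66.8
```

Call:
{"fn": "move_arm", "kwargs": {
  "commands": "1 0 0.2 0 0 0 0.4; 2 0 0.5 0 0 0 0.4; 3 0 0.7 0 0 0 0.4; 4 0 0.9 0 0 0 0.4; 4 0 0.9 0 0 0 0.4"
}}

```text
t: 7.8
tcp_pos: [0.461, -0.2988, 0.0826]
tool_rot: [0.71, 0.323, -0.57, 0.259]
force: [0.6, -0.4, -1.4]
finger_gap: 0.747
gripper_force: 66.8
```

```bash
python3 - <<'E'
from h import *; from station import telemetry,snapshot; import pickle
q=telemetry.sense(); print(q["q"].round(2), q["finger_gap"],q["force"])
s=snapshot("top"); pickle.dump(s,open("tc.pkl","wb")); 
s=snapshot("scene"); pickle.dump(s,open("sc.pkl","wb")); v=cv2.resize(s["image"][170:300,0:200],None,fx=4,fy=4,interpolation=2)[:,:,::-1].copy(); cv2.imwrite("pics/sc2.png",v)
print(proj(s,[[.461,-.299,0],[.461,-.299,.1]]))
E
```

```text
[-0.29  1.11  1.45 -1.1   1.61  1.04] 0.7470911433040685 [ 0.55344703 -0.37380292 -1.41989562]
[[ 84.05689377 251.10015731]
 [ 63.0552767  226.81338537]]
```

View pics/sc2.png

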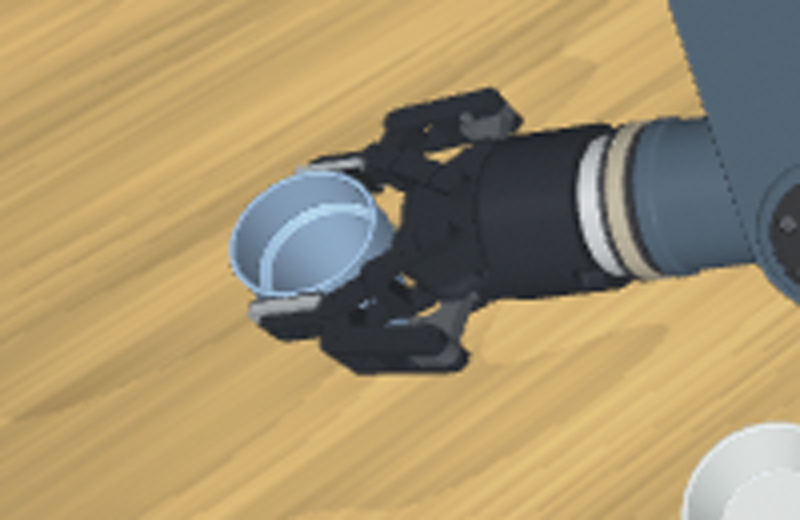

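The crop shows c upright with its rim centred near (76,229) in full-image pixels, and no contact felt yet. I'll keep lowering in small steps.

Call:
{"fn": "move_arm", "kwargs": {
  "commands": "1 0 0.2 0 0 0 0.4; 2 0 0.5 0 0 0 0.4; 3 0 0.7 0 0 0 0.4; 4 0 0.9 0 0 0 0.4; 4 0 0.9 0 0 0 0.4"
}}

```text
t: 8.52
tcp_pos: [0.461, -0.2987, 0.0821]
tool_rot: [0.708, 0.321, -0.572, 0.261]
force: [0.4, 3.8, 10.2]
finger_gap: 0.748
gripper_force: 67.5
```

```bash
python3 - <<'E'
from h import *; import pickle
s=pickle.load(open("sc.pkl","rb"))
for z in(.09,.1,.11,.12): print(z,proj(s,[[.477,-.280,z]]).round(1))
E
```

```text
0.09 [[ 78.7 229.1]]
0.1 [[ 76.5 226.4]]
0.11 [[ 74.3 223.7]]
0.12 [[ 72.1 220.9]]
```

Call:
{"fn": "move_arm", "kwargs": {
  "commands": "-3 0 -0.7 0 0 0 0.4; -3 0 -0.7 0 0 0 0.4; -3 0 -0.7 0 0 0 1; -3 0 -0.7 0 0 0 1; -3 0 -0.7 0 0 0 1"
}}

```text
t: 9.15
tcp_pos: [0.4609, -0.2989, 0.0813]
tool_rot: [0.71, 0.323, -0.57, 0.259]
force: [-0.5, -0.1, 0.6]
finger_gap: 1.003
gripper_force: 0.0
```

Call:
{"fn": "move_arm", "kwargs": {
  "commands": "0 0 0 0 0 0 1; 0 0 -10 0 0 0 1; 0 0 -30 0 0 0 1; 0 0 -60 0 0 0 1; 0 0 -95 0 0 0 1"
}}

```text
t: 9.78
tcp_pos: [0.5231, -0.2273, 0.1027]
tool_rot: [0.71, 0.323, -0.569, 0.259]
force: [-0.5, -0.0, -0.0]
finger_gap: 0.998
gripper_force: 0.0
```

```bash
python3 - <<'E'
from h import *; from station import telemetry,snapshot; import pickle
for n in("top","scene"):
    s=snapshot(n); pickle.dump(s,open(f"r_{n}.pkl","wb"))
    m,cs=bmask(s["image"],8,150)
    for c in cs:
        p=c.mean(0); X=plane(s,p,.05)[0]
        if abs(X[0]-.47)<.06 and abs(X[1]+.29)<.06: print(n,p,cv2.contourArea(c),rim(s,c,.1))
q=telemetry.sense(); print(q["q"].round(2))
R0=Ro.from_quat(q["tool_rot"]); p0=q["tcp_pos"]
delta((.52,-.23,.30),Rdown(49.1,-30)); delta((.44,-.26,.26),Rdown(49.1,0),(.52,-.23,.30),Rdown(49.1,-30))
E
```

```text
top [406.6091954 237.7816092] 702.5 (array([ 0.47475537, -0.27627139]), np.float64(0.0014884749583047878))
scene [ 82.624 235.192] 1402.5 (array([ 0.47970197, -0.28163284]), np.float64(0.0006491943620260999))
[-0.16  1.11  1.29 -1.01  1.75  0.95]
shift [-193.5   -0.6  -36.3] turn [ 0.3 47.3 -0.1] rows>= 4.4 tcp [ 0.5257 -0.2257  0.1032]
shift [-45.  -40.8  72.2] turn [ 0. 30.  0.] rows>= 2.8 tcp [ 0.52 -0.23  0.3 ]
```

Call:
{"fn": "move_arm", "kwargs": {
  "commands": "-39 0 -7 0 5 0 1; -78 0 -14 0 15 0 1; -116 0 -21 0 25 0 1; -155 0 -28 0 35 0 1; -193 0 -36 0 45 0 1"
}}

```text
t: 10.5
tcp_pos: [0.5179, -0.2331, 0.3007]
tool_rot: [0.874, 0.399, -0.252, 0.116]
force: [-0.4, -0.5, -0.6]
finger_gap: 1.0
gripper_force: 0.0
```

```bash
python3 - <<'E'
from h import *
delta((.44,-.27,.26),Rdown(52,0))
E
```

```text
shift [-45.2 -34.7  76.4] turn [-0.7 32.1 -2.9] rows>= 3.0 tcp [ 0.5179 -0.2331  0.3007]
```

Call:
{"fn": "move_arm", "kwargs": {
  "commands": "-14 -11 24 -0.2 10 -1 1; -28 -22 48 -0.4 20 -2 1; -42 -32 71 -0.6 30 -2.8 1; -45 -35 76 -0.7 32.1 -2.9 1; -45 -35 76 -0.7 32.1 -2.9 1"
}}

```text
t: 11.12
tcp_pos: [0.4382, -0.2707, 0.2587]
tool_rot: [0.9, 0.436, -0.004, -0.0]
force: [0.3, 0.4, -0.1]
finger_gap: 1.002
gripper_force: 0.0
```

```bash
cat >> h.py <<'E'
def wrist_rim(z,near,t=0,save=None):
    from station import snapshot
    s=snapshot("wrist"); m,cs=bmask(s["image"],t,300)
    for c in cs:
        X=plane(s,c.mean(0),z)[0,:2]
        if np.hypot(*(X-near))<.05: print("px",c.mean(0).round(),"area",cv2.contourArea(c),"rim",rim(s,c,z),rim(s,c,z,.0325)[0],"cam",s["pose"][:3,3].round(3))
    if save: cv2.imwrite(save,s["image"][:,:,::-1])
E
python3 - <<'E'
from h import *
wrist_rim(.1,[.475,-.279],save="pics/wc3.png"); delta((.476,-.2795,.15),Rdown(52))
E
```

```text
px [292. 160.] area 3042.5 rim (array([ 0.47592102, -0.27712853]), np.float64(0.0004144767034099236)) [ 0.47585929 -0.27775437] cam [ 0.485 -0.212  0.399]
shift [ 16.3  34.9 108.5] turn [-0.2  0.4 -0.1] rows>= 1.8 tcp [ 0.4392 -0.2703  0.2588]
```

View pics/wc3.png

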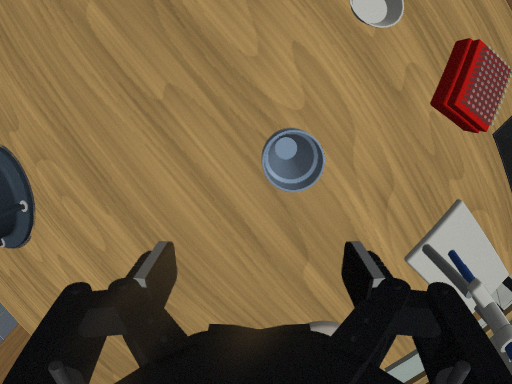

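c stands upright with its rim ellipse centred at (292,160) on clear bench. I'll regrip it from above.

Call:
{"fn": "move_arm", "kwargs": {
  "commands": "8 17 50 -0.2 0.4 0 1; 16.6 33.7 100 -0.2 0.4 0 1; 16.6 33.7 120 -0.2 0.4 0 1; 16.6 33.7 150 -0.2 0.4 0 1; 16.6 33.7 180 -0.2 0.4 0 1"
}}

```text
t: 11.8
tcp_pos: [0.4768, -0.2775, 0.0774]
tool_rot: [0.898, 0.439, 0.0, 0.001]
force: [0.1, 1.0, -0.3]
finger_gap: 1.001
gripper_force: 0.0
```

```bash
python3 - <<'E'
from h import *
delta((.476,-.278,.073),Rdown(52))
E
```

```text
shift [-0.8 -0.3  4.4] turn [0.1 0.  0.1] rows>= 0.1 tcp [ 0.4768 -0.2775  0.0774]
```

Call:
{"fn": "move_arm", "kwargs": {
  "commands": "-1 0 3 0 0 0 1; -1 0 4 0 0 0 0.4; -1 0 4 0 0 0 0.4; -1 0 4 0 0 0 0.4; -1 0 4 0 0 0 0.4",
  "grip_force": 50
}}

```text
t: 12.42
tcp_pos: [0.4752, -0.2801, 0.0755]
tool_rot: [0.899, 0.438, 0.001, 0.002]
force: [0.4, 0.1, 6.0]
finger_gap: 0.754
gripper_force: 55.7
```

```bash
python3 - <<'E'
from h import *
from station import telemetry; q=telemetry.sense(); print(q["q"].round(2),q["force"],q["gripper_force"],q["finger_gap"])
delta((.476,-.278,.24),Rdown(52))
delta((.46,.0,.24),Rdown(80))
E
```

```text
[-0.74  0.66  1.74  0.    0.73 -0.07] [0.41208107 0.08597234 5.99352572] 55.70053943898529 0.7537113343582943
shift [ 2.100e+00 -1.000e-01 -1.645e+02] turn [ 0.2 -0.  -0.1] rows>= 2.6 tcp [ 0.4752 -0.2801  0.0755]
shift [ 211.  -184.3 -165.1] turn [  0.2   0.  -28.1] rows>= 5.2 tcp [ 0.4752 -0.2801  0.0755]
```

Call:
{"fn": "move_arm", "kwargs": {
  "commands": "0 0 -40 0 0 0 0.4; 0 0 -90 0 0 0 0.4; 0 0 -140 0 0 0 0.4; 25 -25 -165 0 0 -5 0.4; 60 -55 -170 0 0 -12 0.4"
}}

```text
t: 13.05
tcp_pos: [0.4687, -0.1989, 0.2464]
tool_rot: [0.848, 0.53, 0.001, 0.003]
force: [0.0, -0.3, -1.1]
finger_gap: 0.745
gripper_force: 56.0
```

```bash
python3 - <<'E'
from h import *
delta((.45,.02,.245),Rdown(85)); delta((.5095,.2822,.24),Rdown(110))
E
```

```text
shift [ 188.5 -112.9    0.6] turn [  0.3   0.1 -21. ] rows>= 3.5 tcp [ 0.4687 -0.1989  0.2464]
shift [ 450.2 -174.4    5. ] turn [  0.3   0.2 -46. ] rows>= 7.7 tcp [ 0.4687 -0.1989  0.2464]
```

Call:
{"fn": "move_arm", "kwargs": {
  "commands": "56 -22 0 0 0 -6 0.4; 112 -44 1 0 0 -12 0.4; 168 -65 1 0 0 -18 0.4; 224 -87 2 0 0 -24 0.4; 280 -108 2 0 0 -29 0.4"
}}

```text
t: 13.68
tcp_pos: [0.4937, 0.1025, 0.2421]
tool_rot: [0.688, 0.726, -0.0, 0.0]
force: [0.7, -0.6, -0.6]
finger_gap: 0.744
gripper_force: 56.0
```

```bash
python3 - <<'E'
from h import *
delta((.5095,.2822,.24),Rdown(110))
E
```

```text
shift [178.6  25.4   2. ] turn [  0.    0.  -16.9] rows>= 2.9 tcp [0.4937 0.1025 0.2421]
```

Call:
{"fn": "move_arm", "kwargs": {
  "commands": "50 7 0 0 0 -5 0.4; 105 15 0 0 0 -11 0.4; 155 22 1 0 0 -16 0.4; 178.6 25.4 2 0 0 -16.9 0.4; 178.6 25.4 2 0 0 -16.9 0.4"
}}

```text
t: 14.3
tcp_pos: [0.5099, 0.2817, 0.2396]
tool_rot: [0.574, 0.819, -0.0, 0.0]
force: [0.3, -0.7, -1.6]
finger_gap: 0.751
gripper_force: 56.0
```

```bash
python3 - <<'E'
from h import *; from station import snapshot,telemetry; import pickle
for i in range(3): telemetry.sense()
for n in("top","scene","wrist"):
    s=snapshot(n); pickle.dump(s,open(f"p_{n}.pkl","wb"))
    if n!="wrist": print(proj(s,[[.5095,.2822,.11],[.5095,.2822,.165],[.5095,.2822,.267]]).round())
delta((.5095,.2822,.24),Rdown(110))
s1,s2=[pickle.load(open(f"p_{n}.pkl","rb"))["image"] for n in("top","scene")]
v=np.hstack([cv2.resize(s1[160:290,80:230],None,fx=2.6,fy=2.6),cv2.resize(s2[10:140,230:380],None,fx=2.6,fy=2.6)]); cv2.imwrite("pics/p.png",v[:,:,::-1])
E
```

```text
[[146. 225.]
 [139. 223.]
 [122. 220.]]
[[304.  94.]
 [306.  74.]
 [311.  32.]]
shift [ 2.9  0.4 -0.2] turn [-0.   0.1 -0.2] rows>= 0.0 tcp [0.5101 0.2793 0.2398]
```

```bash
python3 - <<'E'
from h import *; from station import snapshot,telemetry
P=[]
for i in range(8): snapshot("top"); P.append(telemetry.sense()["tcp_pos"])
P=np.array(P); print((P*1e3).round(1)); m=P.mean(0); delta((.5095,.2822,.24),Rdown(110),m)
E
```

```text
[[510.3 279.1 240. ]
 [510.5 279.1 240.1]
 [510.6 279.2 240.2]
 [510.7 279.3 240.2]
 [510.7 279.4 240.3]
 [510.7 279.6 240.3]
 [510.7 279.7 240.3]
 [510.7 279.9 240.2]]
shift [ 3.  -0.1  0.2] turn [ 0.   0.  -0.2] rows>= 0.0 tcp [0.5106 0.2794 0.2402]
```

Call:
{"fn": "move_arm", "kwargs": {
  "commands": "0 0 20 0 0 0 0.4; 0 0 40 0 0 0 0.4; 0 0 48 0 0 0 0.4; 0 0 48 0 0 0 0.4; 0 0 48 0 0 0 0.4"
}}

```text
t: 15.48
tcp_pos: [0.5113, 0.2805, 0.1929]
tool_rot: [0.575, 0.818, 0.001, 0.001]
force: [0.6, -0.1, -1.2]
finger_gap: 0.747
gripper_force: 55.9
```

```bash
python3 - <<'E'
from h import *; from station import snapshot,telemetry
for i in range(4): snapshot("top"); print((telemetry.sense()["tcp_pos"]*1e3).round(1))
delta((.5095,.2822,.113),Rdown(110))
E
```

```text
[511.3 280.6 193. ]
[511.2 280.6 193. ]
[511.1 280.5 192.9]
[511.  280.5 192.8]
shift [ 2.2 -1.  79.8] turn [ 0.1  0.  -0.2] rows>= 1.3 tcp [0.511  0.2805 0.1928]
```

View pics/p.png

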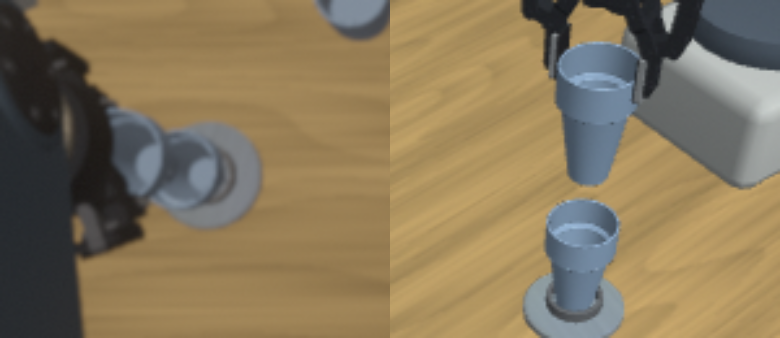

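The picture shows c held upright and centred above a. The fingers are only on the upper part of its collar, so they won't reach a's collar. I'll lower with force checks.

Call:
{"fn": "move_arm", "kwargs": {
  "commands": "1 -0.5 10 0 0 0 0.4; 2 -1 20 0 0 0 0.4; 2 -1 32 0 0 0 0.4; 2 -1 42 0 0 0 0.4; 2 -1 48 0 0 0 0.4"
}}

```text
t: 16.3
tcp_pos: [0.5087, 0.2817, 0.143]
tool_rot: [0.575, 0.818, -0.0, 0.0]
force: [-0.8, 0.5, -0.4]
finger_gap: 0.746
gripper_force: 56.0
```

Call:
{"fn": "move_arm", "kwargs": {
  "commands": "0 0 4 0 0 0 0.4; 0 0 8 0 0 0 0.4; 0 0 12 0 0 0 0.4; 0 0 16 0 0 0 0.4; 0 0 19 0 0 0 0.4"
}}

```text
t: 16.92
tcp_pos: [0.509, 0.2819, 0.1249]
tool_rot: [0.575, 0.818, 0.0, 0.0]
force: [0.7, 0.7, -2.2]
finger_gap: 0.75
gripper_force: 56.0
```

```bash
python3 - <<'E'
from h import *; from station import snapshot,telemetry
snapshot("top"); q=telemetry.sense(); print(q["force"].round(1),q["ft_torque"].round(2)); delta((.5095,.2822,.113),Rdown(110))
E
```

```text
[ 0.5  0.5 -1.3] [ 0.01  0.04 -0.02]
shift [ 0.2  0.8 11.6] turn [-0.   0.  -0.2] rows>= 0.2 tcp [0.5088 0.2818 0.1246]
```

Call:
{"fn": "move_arm", "kwargs": {
  "commands": "0 0 2 0 0 0 0.4; 0 0 4 0 0 0 0.4; 0 0 6 0 0 0 0.4; 0 0 7 0 0 0 0.4; 0 0 8 0 0 0 0.4"
}}

```text
t: 17.6
tcp_pos: [0.5091, 0.2819, 0.1171]
tool_rot: [0.575, 0.818, 0.0, 0.0]
force: [-0.4, 0.3, -2.5]
finger_gap: 0.751
gripper_force: 56.0
```

Call:
{"fn": "move_arm", "kwargs": {
  "commands": "0 0 1 0 0 0 0.4; 0 0 2 0 0 0 0.4; 0 0 2.5 0 0 0 0.4; 0 0 3 0 0 0 0.4; 0 0 3 0 0 0 0.4"
}}

```text
t: 18.23
tcp_pos: [0.5091, 0.2819, 0.1155]
tool_rot: [0.575, 0.818, 0.0, 0.001]
force: [-1.8, -0.4, 7.2]
finger_gap: 0.75
gripper_force: 57.0
```

Call:
{"fn": "move_arm", "kwargs": {
  "commands": "0 0 -1 0 0 0 0.4; 0 0 -1 0 0 0 1; 0 0 -1 0 0 0 1; 0 0 -1 0 0 0 1; 0 0 -1 0 0 0 1"
}}

```text
t: 18.85
tcp_pos: [0.509, 0.2818, 0.1149]
tool_rot: [0.575, 0.818, -0.0, 0.0]
force: [0.3, -0.1, 0.0]
finger_gap: 1.001
gripper_force: 0.0
```

Call:
{"fn": "move_arm", "kwargs": {
  "commands": "0 0 -10 0 0 0 1; 0 0 -30 0 0 0 1; 0 0 -65 0 0 0 1; 0 0 -110 0 0 0 1; 0 0 -160 0 0 0 1"
}}

```text
t: 19.48
tcp_pos: [0.5085, 0.2818, 0.2768]
tool_rot: [0.575, 0.818, -0.0, 0.0]
force: [0.3, 0.6, -0.2]
finger_gap: 1.003
gripper_force: 0.0
```

```bash
python3 - <<'E'
from h import *
# hover so the wrist camera looks at the stack, then at b
delta((.469,.223,.275),Rdown(105)); delta((.45,-.02,.26),Rdown(82))
E
```

```text
shift [-41.9 -57.1   1.8] turn [0.  0.  4.8] rows>= 1.1 tcp [0.5085 0.2818 0.2768]
shift [-264.1 -157.2   16.9] turn [ 0.   0.  27.8] rows>= 4.9 tcp [0.5085 0.2818 0.2768]
```

Call:
{"fn": "move_arm", "kwargs": {
  "commands": "-21 -28 1 0 0 2.4 1; -42 -57 2 0 0 4.8 1; -42 -57 2 0 0 4.8 1; -42 -57 2 0 0 4.8 1; -42 -57 2 0 0 4.8 1"
}}

```text
t: 20.1
tcp_pos: [0.4704, 0.2237, 0.2734]
tool_rot: [0.609, 0.794, 0.001, 0.001]
force: [-0.4, -0.5, 0.1]
finger_gap: 1.002
gripper_force: 0.0
```

```bash
python3 - <<'E'
from h import *
wrist_rim(.14,[.5095,.2822]); wrist_rim(.14,[.5095,.2822],12)
delta((.43,.0,.26),Rdown(82))
from station import snapshot
s=snapshot("scene"); m,cs=bmask(s["image"],8,200)
for c in cs:
    X=plane(s,c.mean(0),.08)[0,:2]
    if np.hypot(*(X-[.5095,.2822]))<.06: print(rim(s,c,.14),rim(s,c,.145)[0],cv2.boundingRect(c))
E
```

```text
px [305. 131.] area 4952.5 rim (array([0.50811929, 0.28281077]), np.float64(0.00036488086835371173)) [0.50873559 0.28264993] cam [0.451 0.295 0.415]
px [306. 130.] area 4278.0 rim (array([0.50789223, 0.28294319]), np.float64(0.0004596936383766825)) [0.50850802 0.28281276] cam [0.451 0.295 0.414]
shift [-205.6  -96.7   13.1] turn [ 0.1  0.  23. ] rows>= 3.6 tcp [0.47   0.2236 0.273 ]
(array([0.51427054, 0.27698114]), np.float64(0.0008453874247566801)) [0.51849613 0.27190853] (282, 76, 38, 67)
```

```bash
python3 - <<'E'
from h import *
delta((.45,-.03,.26),Rdown(82))
E
```

```text
shift [-239.7  -85.    13. ] turn [ 0.  0. 23.] rows>= 4.1 tcp [0.4699 0.2236 0.273 ]
```

Call:
{"fn": "move_arm", "kwargs": {
  "commands": "-55 -19 3 0 0 5 1; -110 -39 6 0 0 10 1; -165 -58 9 0 0 16 1; -220 -78 12 0 0 22 1; -240 -85 13 0 0 23 1"
}}

```text
t: 20.88
tcp_pos: [0.4497, -0.0334, 0.26]
tool_rot: [0.756, 0.654, 0.0, 0.001]
force: [0.3, 0.2, -0.7]
finger_gap: 1.003
gripper_force: 0.0
```

Call:
{"fn": "move_arm", "kwargs": {
  "commands": "0 0 0 0 0 0 1; 0 0 0 0 0 0 1; 0 0 0 0 0 0 1; 0 0 0 0 0 0 1; 0 0 0 0 0 0 1"
}}

```text
t: 21.5
tcp_pos: [0.4496, -0.0302, 0.2602]
tool_rot: [0.754, 0.656, 0.0, 0.0]
force: [-0.6, -1.0, 0.3]
finger_gap: 0.998
gripper_force: 0.0
```

```bash
python3 - <<'E'
from h import *
wrist_rim(.1,[.488,.019]); wrist_rim(.1,[.488,.019],12)
delta((.488,.019,.073),Rdown(82))
E
```

```text
px [291. 125.] area 3089.0 rim (array([0.48887476, 0.02108662]), np.float64(0.0003730532272646145)) [0.48936494 0.02068305] cam [0.46  0.043 0.402]
px [291. 124.] area 3049.5 rim (array([0.48875545, 0.0214246 ]), np.float64(0.00048470286475094847)) [0.48926015 0.02104121] cam [0.46  0.043 0.402]
shift [ 54.3  31.  187.2] turn [0.1 0.  0. ] rows>= 3.2 tcp [ 0.4496 -0.0304  0.2602]
```

Call:
{"fn": "move_arm", "kwargs": {
  "commands": "28 16 40 0 0 0 1; 56 32 90 0 0 0 1; 56 32 120 0 0 0 1; 56 32 145 0 0 0 1; 56 32 170 0 0 0 1"
}}

```text
t: 22.22
tcp_pos: [0.4894, 0.0204, 0.0892]
tool_rot: [0.755, 0.656, 0.0, 0.0]
force: [-0.8, -0.6, 0.5]
finger_gap: 0.996
gripper_force: 0.0
```

Call:
{"fn": "move_arm", "kwargs": {
  "commands": "0 0 8 0 0 0 1; 0 0 15 0 0 0 1; 0 0 15 0 0 0 1; 0 0 15 0 0 0 0.4; 0 0 15 0 0 0 0.4",
  "grip_force": 50
}}

```text
t: 22.85
tcp_pos: [0.4901, 0.02, 0.0763]
tool_rot: [0.755, 0.656, 0.001, 0.001]
force: [0.3, -0.4, 4.3]
finger_gap: 0.748
gripper_force: 55.1
```

Call:
{"fn": "move_arm", "kwargs": {
  "commands": "0 0 0 0 0 0 0.4; 0 0 0 0 0 0 0.4; 0 0 0 0 0 0 0.4; 0 0 -10 0 0 0 0.4; 0 0 -30 0 0 0 0.4"
}}

```text
t: 23.48
tcp_pos: [0.4883, 0.0204, 0.1053]
tool_rot: [0.755, 0.656, -0.001, -0.0]
force: [-0.2, 0.2, -0.5]
finger_gap: 0.747
gripper_force: 55.3
```

```bash
python3 - <<'E'
from h import *
delta((.49,.021,.28),Rdown(82)); delta((.5092,.2822,.28),Rdown(110))
E
```

```text
shift [   0.8    1.4 -174.7] turn [-0.1  0.  -0. ] rows>= 2.8 tcp [0.4883 0.0204 0.1053]
shift [ 262.2  -16.  -174.7] turn [ -0.1  -0.  -28. ] rows>= 5.0 tcp [0.4883 0.0204 0.1053]
```

Call:
{"fn": "move_arm", "kwargs": {
  "commands": "0 0 -50 0 0 0 0.4; 15 -1 -105 0 0 -2 0.4; 45 -3 -155 0 0 -6 0.4; 95 -6 -173 0 0 -11 0.4; 150 -9 -175 0 0 -17 0.4"
}}

```text
t: 24.1
tcp_pos: [0.5017, 0.1712, 0.2829]
tool_rot: [0.649, 0.761, 0.002, 0.002]
force: [0.7, -0.1, -0.8]
finger_gap: 0.748
gripper_force: 55.6
```

```bash
python3 - <<'E'
from h import *
delta((.5092,.2822,.28),Rdown(110))
E
```

```text
shift [108.4  25.    2.9] turn [  0.3   0.1 -10.9] rows>= 1.8 tcp [0.5017 0.1712 0.2829]
```

Call:
{"fn": "move_arm", "kwargs": {
  "commands": "40 9 0 0 0 -4 0.4; 80 18 0 0 0 -8 0.4; 108.4 25 0 0 0 -10.9 0.4; 108.4 25 20 0 0 -10.9 0.4; 108.4 25 45 0 0 -10.9 0.4"
}}

```text
t: 24.72
tcp_pos: [0.5084, 0.2817, 0.2353]
tool_rot: [0.574, 0.819, 0.0, 0.001]
force: [0.4, 0.8, -0.8]
finger_gap: 0.748
gripper_force: 55.7
```

Call:
{"fn": "move_arm", "kwargs": {
  "commands": "0 0 5 0 0 0 0.4; 0 0 5 0 0 0 0.4; 0 0 5 0 0 0 0.4; 0 0 5 0 0 0 0.4; 0 0 5 0 0 0 0.4"
}}

```text
t: 25.35
tcp_pos: [0.509, 0.281, 0.2307]
tool_rot: [0.574, 0.819, 0.0, 0.001]
force: [0.3, 0.3, -1.2]
finger_gap: 0.743
gripper_force: 55.7
```

```bash
python3 - <<'E'
from h import *
delta((.5090,.2822,.146),Rdown(110))
E
```

```text
shift [ 1.2  0.2 84.7] turn [ 0.1  0.  -0.1] rows>= 1.4 tcp [0.509  0.281  0.2307]
```

Call:
{"fn": "move_arm", "kwargs": {
  "commands": "1 0 15 0 0 0 0.4; 1 0 30 0 0 0 0.4; 1 0 45 0 0 0 0.4; 1 0 58 0 0 0 0.4; 1 0 68 0 0 0 0.4"
}}

```text
t: 25.98
tcp_pos: [0.5082, 0.2818, 0.1608]
tool_rot: [0.574, 0.819, -0.0, 0.0]
force: [-0.3, 0.4, -1.2]
finger_gap: 0.747
gripper_force: 55.7
```

Call:
{"fn": "move_arm", "kwargs": {
  "commands": "0 0 3 0 0 0 0.4; 0 0 6 0 0 0 0.4; 0 0 9 0 0 0 0.4; 0 0 12 0 0 0 0.4; 0 0 13 0 0 0 0.4"
}}

```text
t: 26.6
tcp_pos: [0.5085, 0.2819, 0.1491]
tool_rot: [0.574, 0.819, 0.0, 0.0]
force: [-0.3, 0.0, -0.7]
finger_gap: 0.742
gripper_force: 55.7
```

Call:
{"fn": "move_arm", "kwargs": {
  "commands": "0 0 1 0 0 0 0.4; 0 0 2 0 0 0 0.4; 0 0 3 0 0 0 0.4; 0 0 4 0 0 0 0.4; 0 0 4 0 0 0 0.4"
}}

```text
t: 27.22
tcp_pos: [0.5087, 0.282, 0.1463]
tool_rot: [0.574, 0.819, 0.0, 0.001]
force: [-1.7, -1.1, 5.1]
finger_gap: 0.751
gripper_force: 56.5
```

Call:
{"fn": "move_arm", "kwargs": {
  "commands": "0 0 0.5 0 0 0 0.4; 0 0 1 0 0 0 0.4; 0 0 1.5 0 0 0 0.4; 0 0 2 0 0 0 0.4; 0 0 2 0 0 0 0.4"
}}

```text
t: 27.85
tcp_pos: [0.5088, 0.2821, 0.1462]
tool_rot: [0.574, 0.819, 0.001, 0.001]
force: [-4.1, -1.7, 16.6]
finger_gap: 0.747
gripper_force: 57.8
```

Call:
{"fn": "move_arm", "kwargs": {
  "commands": "0 0 0.5 0 0 0 0.4; 0 0 1 0 0 0 0.4; 0 0 1.5 0 0 0 0.4; 0 0 1.5 0 0 0 0.4; 0 0 1.5 0 0 0 0.4"
}}

```text
t: 28.48
tcp_pos: [0.5089, 0.2821, 0.1462]
tool_rot: [0.574, 0.819, 0.001, 0.001]
force: [-5.2, -1.5, 23.4]
finger_gap: 0.744
gripper_force: 58.7
```

Call:
{"fn": "move_arm", "kwargs": {
  "commands": "0 0 0.5 0 0 0 0.4; 0 0 0.5 0 0 0 0.4; 0 0 -2 0 0 0 0.4; 0 0 -4.5 0 0 0 0.4; 0 0 -5 0 0 0 1"
}}

```text
t: 29.1
tcp_pos: [0.5086, 0.282, 0.1466]
tool_rot: [0.574, 0.819, 0.0, 0.001]
force: [-0.5, -0.0, -0.4]
finger_gap: 0.934
gripper_force: 0.0
```

Call:
{"fn": "move_arm", "kwargs": {
  "commands": "0 0 0 0 0 0 1; 0 0 0 0 0 0 1; 0 0 -10 0 0 0 1; 0 0 -35 0 0 0 1; 0 0 -70 0 0 0 1"
}}

```text
t: 29.72
tcp_pos: [0.5079, 0.2818, 0.217]
tool_rot: [0.574, 0.819, -0.001, -0.0]
force: [0.0, 0.5, -0.7]
finger_gap: 0.995
gripper_force: 0.0
```

```bash
python3 - <<'E'
from h import *
delta((.470,.2235,.31),Rdown(105))
E
```

```text
shift [-42.  -55.6 -92.9] turn [-0.1  0.   4.9] rows>= 1.9 tcp [0.5079 0.2818 0.217 ]
```

Call:
{"fn": "move_arm", "kwargs": {
  "commands": "0 0 -50 0 0 0 1; -20 -25 -85 0 0 2.5 1; -42 -56 -93 0 0 5 1; -42 -56 -93 0 0 5 1; -42 -56 -93 0 0 5 1"
}}

```text
t: 30.35
tcp_pos: [0.4704, 0.2237, 0.31]
tool_rot: [0.609, 0.793, 0.001, 0.001]
force: [1.1, -0.0, 0.4]
finger_gap: 0.996
gripper_force: 0.0
```

```bash
python3 - <<'E'
from h import *; from station import snapshot
wrist_rim(.17,[.509,.2822]); wrist_rim(.17,[.509,.2822],12)
# scene: silhouette of the stack: width profile and edge midline per row vs projected model axis
s=snapshot("scene"); m,cs=bmask(s["image"],8,200)
c=[c for c in cs if np.hypot(*(plane(s,c.mean(0),.1)[0,:2]-[.509,.2822]))<.06][0]
print(cv2.boundingRect(c), rim(s,c,.17), "foot/rims px", proj(s,[[.509,.2822,z] for z in(.01,.04,.07,.11,.14,.17)]).round(1).tolist())
mk=np.zeros(m.shape,np.uint8); cv2.drawContours(mk,[c.reshape(-1,1,2)],-1,255,-1)
for y in range(c[:,1].min(),c[:,1].max(),4):
    x=np.flatnonzero(mk[y]); print(y,x.min(),x.max(),(x.min()+x.max())/2,end=" | ")
s=snapshot("top"); m,cs=bmask(s["image"],8,150)
for c in cs:
    X=plane(s,c.mean(0),.1)[0,:2]
    if np.hypot(*(X-[.509,.2822]))<.08: print("\ntop",rim(s,c,.17))
E
```

```text
px [304. 130.] area 4622.0 rim (array([0.50781462, 0.28273445]), np.float64(0.00041787720285481057)) [0.50842666 0.28257786] cam [0.452 0.295 0.451]
px [306. 130.] area 4075.0 rim (array([0.50761576, 0.28275894]), np.float64(0.0005705274843042173)) [0.50821723 0.2825991 ] cam [0.452 0.296 0.451]
(282, 65, 39, 78) (array([0.51405171, 0.27640169]), np.float64(0.0009615711612993356)) foot/rims px [[300.0, 124.4], [301.0, 115.7], [302.1, 106.6], [303.6, 93.5], [304.8, 83.1], [306.1, 72.1]]
65 301 310 305.5 | 69 293 318 305.5 | 73 292 320 306.0 | 77 292 320 306.0 | 81 291 319 305.0 | 85 291 319 305.0 | 89 291 318 304.5 | 93 291 318 304.5 | 97 290 317 303.5 | 101 290 317 303.5 | 105 290 316 303.0 | 109 292 315 303.5 | 113 293 312 302.5 | 117 287 312 299.5 | 121 283 316 299.5 | 125 282 318 300.0 | 129 282 319 300.5 | 133 284 318 301.0 | 137 288 315 301.5 | 141 295 309 302.0 | 
top (array([0.50937049, 0.24130175]), np.float64(0.0044266406639489496))
```

The rims at z = 0.11, 0.14 and 0.17 line up within 1 mm, and the silhouette follows the vertical axis to half a pixel. The press held 16–23 N. Handing in.

```bash
python3 -c "
from station import ticket; print(ticket.sign_off())"
```

```text
the job is handed in; nothing more can be done
None
```

I nested both beakers straight into the one in the stand, pressed the stack home at about 16–23 N on the wrist sensor, let go, and handed the job in at about 30 s; no verdict came back.

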